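Clamp the tablet jar and unscrew its cap

TASK

The squat tablet jar stands loose in the one-hand jar holder: swing the holder's cam lever all the way home so that the jar is gripped, then unscrew the tight cap anticlockwise without the jar turning or lifting, and stop turning once the threads let go, before it runs on against the next thread. Lift the cap straight off and finish while still holding it in the gripper, level and still, about 2 cm above the middle of the jar's mouth; the lever stays home and everything else on the shelf stays where it is.

Things in the scene. Friction and masses are not known exactly. Their poses are not given: they have to be found in the camera images.
- lever (a joint): Cam lever of the one-hand jar holder, a flat steel bar that swings level about an upright pivot, clockwise from above. Rad: 0 fully open, 1.40 fully home (hard stop); starts at 0 to 0.25. It stays where it is left; 4 to 7 N at the knob moves it. Its cam pushes a jaw with a sprung rubber shoe; the jar slides up to 4 mm into the V-block and is held with about 26 N.
- lever_knob (a point): Middle of the upright black knob at the lever's end: a cylinder 18 mm across and 36 mm tall (18 mm above and below this point), 100 mm from the pivot. It moves with the lever. Nothing stands within 50 mm of it except the lever bar under it.
- lever_pivot (a point): Point on the upright axis of the lever, at the height of lever_knob; fixed. The knob travels round this point on a level circle of radius 100 mm.
- holder: One-hand jar holder: birch base 124 (x) by 215 (y) by 14 mm, fixed to the shelf; V-block of two rubber-lined cheeks (62 mm high) on its +y side, jaw and lever on its -y side. Origin on the shelf under the middle of the jar's place, z up. The lever points roughly along the holder's -y when open, along its -x when home.
- jar: Squat amber glass tablet jar, loose in the holder, its foot 17 mm above the shelf. Body 66 mm across, 50 mm tall, then a shoulder to a neck 45 mm across; mouth 80 mm above the foot. Origin at the centre of its foot, z up; its x axis is the mark from which the cap's turn is counted.
- jar_mouth (a point): Centre of the jar's mouth, at the level of its rim, 80 mm above its foot.
- jar_side (a point): A point on the jar's side, 33 mm out from its axis along its x axis and 25 mm above its foot; it shows whether the jar turns or lifts.
- cap: White ribbed screw cap, 59 mm across, 23 mm tall, on the squat jar. Origin at the centre of its open lower edge, z up; x axis along the raised ridge on its top. Tight, this edge is 18 mm below the jar's rim, 12 mm above the jar's widest part, and the cap's x bears -37 to -23 degrees from the jar's x (seen from above, + anticlockwise). About 0.5 N m breaks it loose; weight 45 g.
- cap_center (a point): Centre of the cap, on its axis, half-way up (11.5 mm above its lower edge). The cap turns anticlockwise from above by 53 to 67 degrees, rising about 2 mm, until the threads let go: its x axis is then 30 degrees or more past the jar's x. From 57 degrees on is too far: it runs against the next thread. Once free it lifts straight up.
- cap_skirt (a point): Centre of the cap's open lower edge. A sprung wad inside the cap pushes it up with about 18 N while tight, less as it is turned.
- cap_mark (a point): A point on the cap's side wall, 29.5 mm out from its axis along its x axis, half-way up.
- shoe: The rubber-faced shoe of the jaw, 60 mm wide, that presses on the jar from the holder's -y side.
- pill_organiser: Bystander: clear plastic seven-day pill organiser, closed, 36 by 156 by 25 mm, beyond the holder. Origin at the centre of its underside.
- watch_dock: Bystander: black watch dock, round foot 72 mm across, about 90 mm tall. Origin at the centre of its underside.
- bottle_opener: Bystander: flat stainless bottle opener, about 120 mm long, 5 mm thick, near the robot. Origin on its underside.
- bike_bell: Bystander: yellow bike bell, dome 55 mm across, 45 mm tall. Origin at the centre of its underside.
- tall_jar: Bystander: slim closed tablet jar, 52 mm across and 105 mm tall, not in the holder. Origin at the centre of its underside.
- tumbler: Bystander: empty drinking glass, 72 mm across and 95 mm tall. Origin at the centre of its underside.

How it is judged:
By the outcome, as a careful person would: the job done as asked, in the order asked, and still so for the second after the job is handed in, while the arm keeps its last pose, push and grip.
It also fails if it takes over 51 s, if anything falls off the work surface, if the arm or the gripper's body presses on something with over 40 N, if the wrist force passes 120 N, or if a joint passes its speed limit or range.

ROBOT

A 7-joint arm with a two-finger parallel gripper is mounted at the origin on the work surface. World frame = base frame: x ahead of the robot, y to its left, z up, the work surface at z = 0. Lengths are in m, angles in rad, forces in N, time in s.
With the tool pointing down it reaches from about 0.4 to 0.875 m from the base axis. Payload 19.3 kg.
Tool frame: the origin (TCP) lies midway between the tips of the shut fingers; the grasp point (between the pads) lies bot.grip_point_offset behind it (bot.grip_point_offset is the distance from the TCP to the grasp point, in m); z points along the fingers, y is the direction in which the jaws open and shut (so a half turn about z gives the same grasp; the last joint's range is limited). The gripper opens to 85 mm and grips with 20 to 120 N. Pads are 22 mm wide; open, the fingers measure 114 mm over their backs; the gripper's body (76 mm by 85 mm) begins 54 mm behind the grasp point. The pads swing forward as they close: fully open they stand 13 mm farther back than shut.
Start: joints at [1.151, 0.521, -0.036, 1.599, 0.021, 1.021, -0.113], TCP at [0.214, -0.587, 0.231] pointing down, gripper open.
Joint ranges: [-2.91, 2.91], [-0.3, 2.13], [-1.5, 1.42], [0.17, 2.43], [-1.26, 4.41], [0.16, 1.93], [-2.52, 2.52]. Speed limits (rad/s): [1.89, 1.89, 2.39, 2.39, 3.01, 3.01, 3.01].

INTERFACE

Orientations are given as [roll, pitch, yaw] about the fixed x, y, z axes, in that order (R = Rz(yaw) Ry(pitch) Rx(roll)).
In Python, from workcell import bot gives the robot as it stands.
- The arm moves only by the tool servo_tool, never from a script. Its argument "rows" is a list that holds one entry, the list of rows, each a list of 6 numbers: the shift along the tool's x, y, z in cm, then the turn, a rotation vector about the tool's x, y, z in degrees. A call has 1 to 5 rows; each row shifts and turns the commanded pose from where the row before left it, along the tool's axes as they then stand; what a row does not reach is not made up. A row lasts 1/8 s, in which the tool goes at most 62.5 mm and 10.7 degrees, less where a joint would pass 70% of its speed; a pose out of reach is approached as far as the arm can. A call is refused whole if a number of a shift passes 6.25 or a number of a turn 10.7, either way. A call with a gripper value outside its range is refused whole. "grip" is the opening, from -1 (shut) to 1 (fully open), so that 0 is half open, set as the call begins (left out, the last holds). The fingers move at their own pace and stop on an object; "squeeze" is the grip in N (left out, the last holds). Time passes only in rows, so rows that do not move let the fingers close. It gives the time, the measured TCP pose, the force and the opening at its end, in the units of the state.
- bot.observe(): the state, without advancing time (a new reading comes with each control period).
- bot.grab_frame(name): name is "scene" or "top"; returns a dict with "image" (420x560x3 uint8, red, green, blue), "K" (3x3 intrinsics, pixels), "R" (3x3) and "t" (3): a world point X has camera coordinates R X + t. Camera axes: x right, y down, z forward; pixel columns grow to the right and rows downward; lengths in m; the calibration is good to about 2 mm. A picture is of the moment at which its call begins. There is no depth.
- bot.job_done(): hands the job in, once; it reports no verdict.
The state is a dict: "clock": time; "qpos": joint angles; "qd": joint speeds; "joint_efforts": joint torques, N m; "position": TCP position; "tool_rot": TCP orientation; "force": force on the tool from outside, world axes, zero at the start; "moment": the same for the moment, N m; "grip_width": finger opening in m.
Only numpy, scipy, OpenCV 4.12 (cv2) and the standard library are available. Lean on these libraries where they do the work, as an engineer would, in place of code of your own. Each camera call takes 0.05 s, during which the arm holds its last target.

## Working session

There is one attempt and no reset: what is moved stays moved. The work goes in short steps, Python scripts to look and compute and a tool call to move; the robot and the scene stay as the last step left them, time stands still between calls to the robot, and variables do not carry over. Pictures are saved under pics/ and viewed, and the job is handed in when it is done.

Besides the shell and the picture viewer there is one more tool, called after "Emit:" by a JSON object that holds its "op" and its "data". servo_tool: Moves the arm, as the interface text tells. Its arguments: {"type":"object","properties":{"rows":{"type":"array"},"grip":{"type":"number"},"squeeze":{"type":"number"}},"required":["rows"]}

```bash
ls; mkdir -p pics; python3 - <<'E'
from workcell import bot
import cv2
s=bot.observe()
for k,v in s.items(): print(k,v)
print(bot.grip_point_offset)
for n in ("scene","top"):
    f=bot.grab_frame(n)
    cv2.imwrite(f"pics/{n}0.png",cv2.cvtColor(f["image"],cv2.COLOR_RGB2BGR))
    print(n,f["K"],f["R"],f["t"])
E
```

```text
pics
clock 0.0
qpos [ 1.15081655  0.52201843 -0.03632602  1.59999091  0.02119077  1.02110055
 -0.11282319]
qd [-0.00038609 -0.00020936 -0.00080231  0.00046269  0.00093966  0.0003194
  0.00080123]
joint_efforts [-8.81928245e-04 -9.27120137e+01  1.97953865e+00 -3.69940102e+01
  1.77889882e-02  8.12871032e-03  4.17853741e-06]
position [ 0.21403525 -0.58685489  0.23072912]
tool_rot [-3.14046245e+00  7.35447937e-05  3.49740318e-01]
force [0.03959356 0.68547407 0.43974888]
moment [ 0.05302261 -0.01170229  0.01906686]
grip_width 0.08508952126834132
0.0187
scene [[503.0669782    0.         279.65338543]
 [  0.         503.0669782  209.74401244]
 [  0.           0.           1.        ]] [[-0.55528945  0.83125682 -0.02580175]
 [ 0.49567735  0.30588774 -0.81285709]
 [-0.66780056 -0.46416031 -0.58189141]] [ 0.35164062 -0.24201595  1.77983014]
top [[471.20424154   0.         283.36007915]
 [  0.         471.20424154 208.14590677]
 [  0.           0.           1.        ]] [[-0.00279847 -0.99976083 -0.02168997]
 [-0.98704104  0.00624161 -0.16034659]
 [ 0.16044362  0.02096017 -0.98682243]] [-0.0077298   0.60920058  1.12350863]
```

View pics/scene0.png

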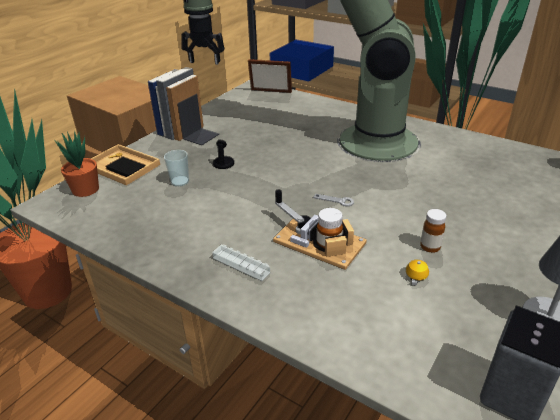

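View pics/top0.png

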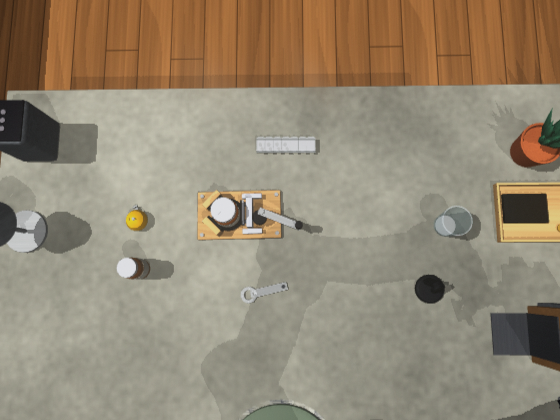

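```bash
cat > h.py <<'E'
import numpy as np, cv2
from scipy.spatial.transform import Rotation as Ro
def grab(n,name,box=None,k=1):
    from workcell import bot
    f=bot.grab_frame(n); im=cv2.cvtColor(f["image"],cv2.COLOR_RGB2BGR)
    np.savez(f"pics/{name}.npz",**f)
    if box:
        x0,y0,x1,y1=box; im=cv2.resize(im[y0:y1,x0:x1],None,fx=k,fy=k,interpolation=cv2.INTER_CUBIC)
    cv2.imwrite(f"pics/{name}.png",im); return f
def proj(f,X):
    c=f["R"]@np.asarray(X,float)+f["t"]; p=f["K"]@c; return p[:2]/p[2]
def atz(f,u,v,z):
    d=f["R"].T@np.linalg.solve(f["K"],[u,v,1.]); o=-f["R"].T@f["t"]
    return o+d*(z-o[2])/d[2]
def tri(fs,uvs):
    from scipy.optimize import least_squares
    return least_squares(lambda X:np.concatenate([proj(f,X)-uv for f,uv in zip(fs,uvs)]),[0.5,0,0.1])
E
python3 - <<'E'
from h import *
grab("top","top1",(190,175,310,255),6)
grab("scene","scene1",(265,180,375,275),6)
E
```

```text
(no output)
```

View pics/top1.png

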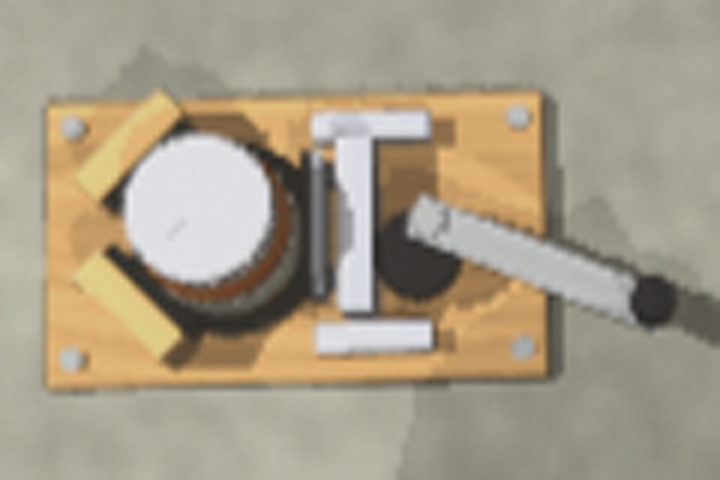

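View pics/scene1.png

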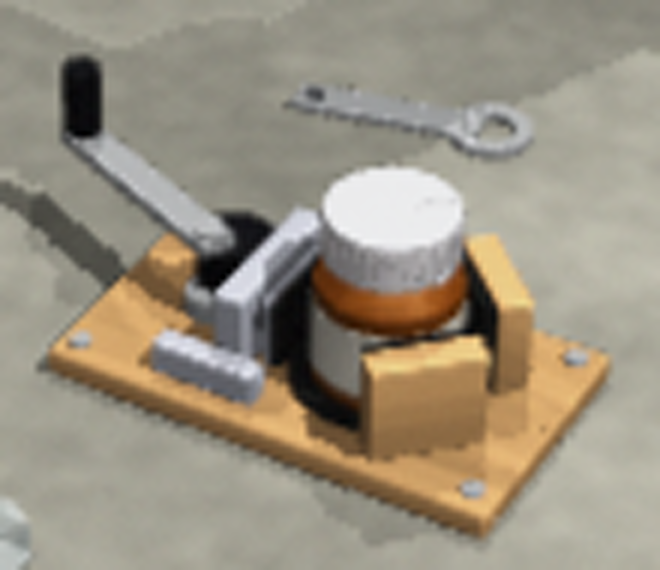

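```bash
python3 - <<'E'
from h import *
T=np.load("pics/top1.npz");S=np.load("pics/scene1.npz")
def t(x,y): return np.array([190+x/6-.42,175+y/6-.42])
def s(x,y): return np.array([265+x/6-.42,180+y/6-.42])
r=tri([T,S],[t(653,300),s(82,64)]);print("knobtop",r.x,r.fun)
r=tri([T,S],[t(653,300),s(83,95)]);print("knobmid?",r.x,r.fun)
c=[atz(T,*t(*p),.014) for p in [(47,103),(541,93),(547,378),(48,390)]]
c=np.array(c);print("base top",c);print(c.mean(0))
c=np.array([atz(S,*s(*p),.014) for p in [(48,353),(487,525),(610,362),(168,240)]]);print("base sc",c,c.mean(0))
print("cap top T",atz(T,*t(197,209),.102),"S",atz(S,*s(393,207),.102))
r=tri([T,S],[t(197,209),s(393,207)]);print(r.x,r.fun)
print("ridge T",atz(T,*t(168,239),.103),atz(T,*t(187,219),.103),"S",atz(S,*s(418,204),.103),atz(S,*s(458,195),.103))
print("pivotcirc T", atz(T,*t(420,257),.03),atz(T,*t(428,215),.05))
E
```

```text
knobtop [ 0.56261407 -0.04776717  0.09273141] [ 0.26046647 -0.16644426  0.35373707  0.02111235]
knobmid? [ 0.56432635 -0.04747034  0.07688013] [ 0.06355118 -0.04059102  0.08558171  0.00507942]
base top [[ 6.59283831e-01  2.12685111e-01  1.40000000e-02]
 [ 6.62151185e-01 -5.62367851e-04  1.40000000e-02]
 [ 5.39207153e-01 -2.90900018e-03  1.40000000e-02]
 [ 5.35147184e-01  2.08960141e-01  1.40000000e-02]]
[0.59894734 0.10454347 0.014     ]
base sc [[ 0.66460915 -0.00109044  0.014     ]
 [ 0.66198421  0.21406669  0.014     ]
 [ 0.54032425  0.21029224  0.014     ]
 [ 0.56674776 -0.00091437  0.014     ]] [0.60841634 0.10558853 0.014     ]
cap top T [0.59841629 0.13349381 0.102     ] S [0.59670881 0.13084305 0.102     ]
[0.59846633 0.13262399 0.10379645] [ 0.25241464 -0.1422506   0.30523809 -0.00722777]
ridge T [0.5863023  0.14463756 0.103     ] [0.59426802 0.13724286 0.103     ] S [0.59059377 0.13930085 0.103     ] [0.57618404 0.15042853 0.103     ]
pivotcirc T [0.58894095 0.05001054 0.03      ] [0.60364939 0.04533634 0.05      ]
```

```bash
python3 - <<'E'
from h import *
T=np.load("pics/top1.npz");S=np.load("pics/scene1.npz")
def t(x,y): return np.array([190+x/6-.42,175+y/6-.42])
def s(x,y): return np.array([265+x/6-.42,180+y/6-.42])
k=atz(T,*t(653,300),.094);print("knob",k, atz(S,*s(82,66),.094))
for z in(.05,.056):
  a=atz(T,*t(437,217),z);b=atz(T,*t(630,290),z);print(z,a,b,np.degrees(np.arctan2(*(b-a)[[1,0]])))
  a=atz(S,*s(215,238),z);b=atz(S,*s(95,145),z);print(z,a,b,np.degrees(np.arctan2(*(b-a)[[1,0]])))
# jaw plate, cheek tops
print("plate",tri([T,S],[t(355,310),s(238,295)]).x, "plate+x?",tri([T,S],[t(360,140),s(228,292)]).x)
print("cheek",tri([T,S],[t(77,181),s(488,345)]).x,tri([T,S],[t(160,93),s(368,358)]).x)
K=S["K"]
cv2.imwrite("pics/k.png",cv2.resize(cv2.cvtColor(T["image"][190:240,255:315],cv2.COLOR_RGB2BGR),None,fx=12,fy=12,interpolation=cv2.INTER_CUBIC))
E
```

```text
knob [ 0.56205766 -0.04713076  0.094     ] [ 0.56598002 -0.04662833  0.094     ]
0.05 [0.60278701 0.04159745 0.05      ] [ 0.57184105 -0.03816646  0.05      ] -111.2047353522452
0.05 [0.5950194  0.04222326 0.05      ] [ 0.56310468 -0.04277595  0.05      ] -110.57969111668751
0.056 [0.60184379 0.04119955 0.056     ] [ 0.57105841 -0.03815044  0.056     ] -111.20473535224527
0.056 [0.60185216 0.04647602 0.056     ] [ 0.5701774 -0.0378841  0.056    ] -110.57969111668737
plate [0.57680549 0.06453732 0.01513129] plate+x? [0.63399565 0.07303686 0.05804267]
cheek [0.61639565 0.18823046 0.06594484] [0.65285918 0.1533498  0.06919948]
```

View pics/k.png

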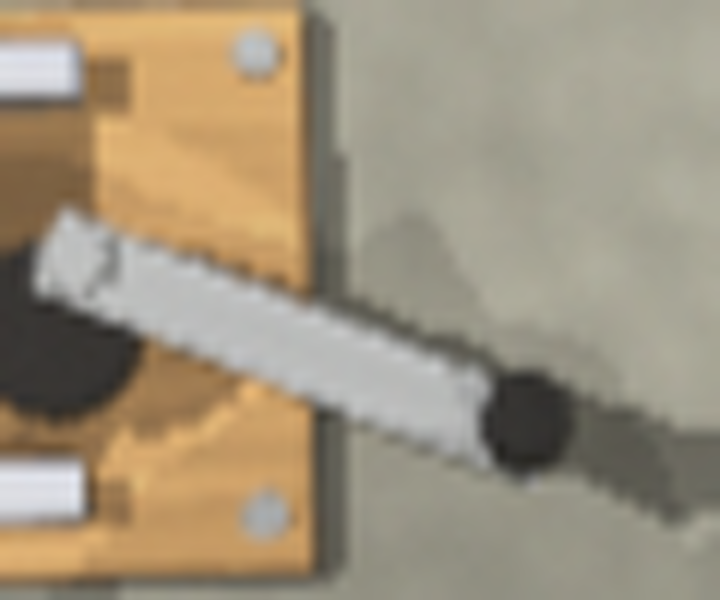

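```bash
cat >> h.py <<'E'
def plan(target,yaw_deg,n,start=None,level=True):
    """rows from present pose to target TCP, n rows, printed"""
    from workcell import bot
    s=bot.observe(); p=s["position"].copy(); R=Ro.from_euler("xyz",s["tool_rot"])
    Rt=Ro.from_euler("xyz",[np.pi,0,np.radians(yaw_deg)])
    # choose
    dv=(R.inv()*Rt).as_rotvec()/n; dp=(np.array(target)-p)/n
    rows=[]
    for i in range(n):
        sh=R.inv().apply(dp)*100
        rows.append([round(float(a),2) for a in sh]+[round(float(np.degrees(a)),2) for a in dv]); R=R*Ro.from_rotvec(dv)
    for i in range(0,n,5): print([rows[i:i+5]])
def st():
    from workcell import bot
    s=bot.observe()
    print("t",round(s["clock"],2),"p",np.round(s["position"]*1000,1),"rpy",np.round(np.degrees(s["tool_rot"]),2),"F",np.round(s["force"],1),"M",np.round(s["moment"],2),"w",round(s["grip_width"]*1000,1),"q",np.round(s["qpos"],2))
E
python3 -c "
from h import *
st()
T=np.load('pics/top1.npz');print(atz(T,261.6,210.8,.058))
plan([.563,-.0475,.20],69,15)"
```

```text
t 0.2 p [ 214.1 -587.   231. ] rpy [-179.96    0.     20.04] F [-0.3 -0.3  0.3] M [-0.03  0.    0.03] w 85.4 q [ 1.15  0.52 -0.04  1.6   0.02  1.02 -0.11]
[0.60140853 0.04307733 0.058     ]
[[[3.42, -2.58, 0.21, -0.0, -0.0, -3.26], [3.56, -2.38, 0.21, -0.0, -0.0, -3.26], [3.69, -2.18, 0.21, -0.0, -0.0, -3.26], [3.81, -1.96, 0.21, -0.0, -0.0, -3.26], [3.91, -1.74, 0.21, -0.0, -0.0, -3.26]]]
[[[4.01, -1.52, 0.21, -0.0, -0.0, -3.26], [4.09, -1.29, 0.21, -0.0, -0.0, -3.26], [4.15, -1.05, 0.21, -0.0, -0.0, -3.26], [4.21, -0.81, 0.21, -0.0, -0.0, -3.26], [4.24, -0.57, 0.21, -0.0, -0.0, -3.26]]]
[[[4.27, -0.33, 0.21, -0.0, -0.0, -3.26], [4.28, -0.09, 0.21, -0.0, -0.0, -3.26], [4.28, 0.16, 0.21, -0.0, -0.0, -3.26], [4.26, 0.4, 0.21, -0.0, -0.0, -3.26], [4.23, 0.64, 0.21, -0.0, -0.0, -3.26]]]
```

Emit:
{"op": "servo_tool", "data": {"rows": [[[3.42, -2.58, 0.2, 0, 0, -3.3], [3.56, -2.38, 0.2, 0, 0, -3.3], [3.69, -2.18, 0.2, 0, 0, -3.3], [3.81, -1.96, 0.2, 0, 0, -3.3], [3.91, -1.74, 0.2, 0, 0, -3.3]]], "grip": 0.0, "squeeze": 30}}

```text
clock: 0.82
position: [0.3309, -0.406, 0.2213]
tool_rot: [3.142, 0.0, 0.64]
force: [-0.0, 0.2, 0.1]
grip_width: 0.0429
```

Emit:
{"op": "servo_tool", "data": {"rows": [[[4.01, -1.52, 0.2, 0, 0, -3.3], [4.09, -1.29, 0.2, 0, 0, -3.3], [4.15, -1.05, 0.2, 0, 0, -3.3], [4.21, -0.81, 0.2, 0, 0, -3.3], [4.24, -0.57, 0.2, 0, 0, -3.3]]]}}

```text
clock: 1.45
position: [0.4465, -0.2257, 0.2113]
tool_rot: [3.141, 0.0, 0.927]
force: [0.9, 0.4, 0.1]
grip_width: 0.0429
```

Emit:
{"op": "servo_tool", "data": {"rows": [[[4.27, -0.33, 0.2, 0, 0, -3.3], [4.28, -0.09, 0.2, 0, 0, -3.3], [4.28, 0.16, 0.2, 0, 0, -3.3], [4.26, 0.4, 0.2, 0, 0, -3.3], [4.23, 0.64, 0.2, 0, 0, -3.3]]]}}

```text
clock: 2.08
position: [0.5614, -0.0451, 0.2012]
tool_rot: [-3.142, 0.0, 1.215]
force: [-0.5, -0.4, 0.0]
grip_width: 0.0422
```

```bash
python3 -c "
from h import *
st()
plan([.563,-.0475,.12],69,4)
grab('top','top2',(235,180,335,260),7)
grab('scene','scene2',(230,110,340,220),5)"
```

```text
t 2.08 p [561.4 -45.1 201.2] rpy [-1.800e+02  1.000e-02  6.964e+01] F [-0.5 -0.4  0. ] M [-0.04 -0.03 -0.02] w 42.2 q [ 0.26  0.48 -0.39  1.78  0.22  0.92 -0.58]
[[[-0.04, 0.06, 2.03, -0.0, 0.0, 0.16], [-0.04, 0.06, 2.03, -0.0, 0.0, 0.16], [-0.04, 0.06, 2.03, -0.0, 0.0, 0.16], [-0.04, 0.06, 2.03, -0.0, 0.0, 0.16]]]
```

View pics/top2.png

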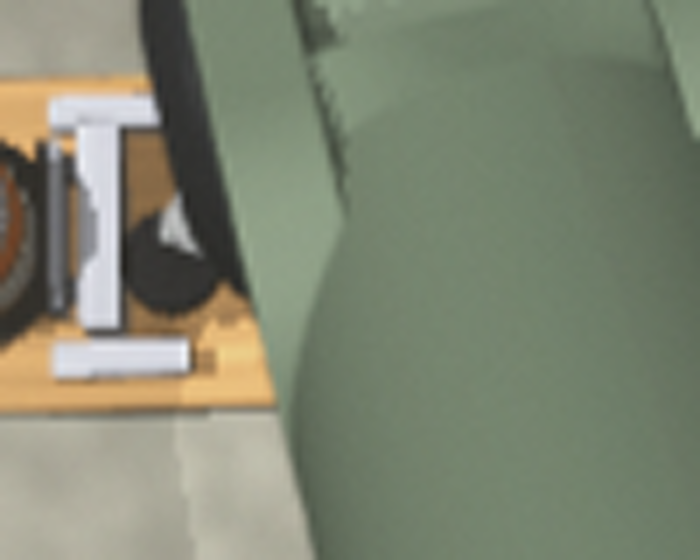

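View pics/scene2.png

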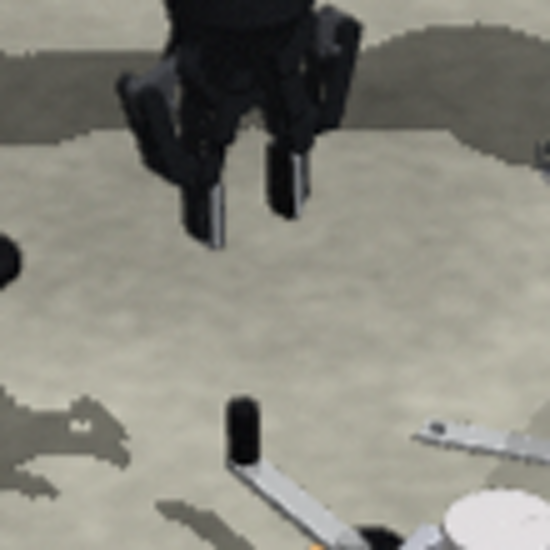

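```bash
python3 -c "
from h import *
S=np.load('pics/scene2.npz')
for z in (.201,.205,.209,.213): print(z,(proj(S,[.5614,-.0451,z])-[230,110]+.4)*5)
a=np.radians(-20.4);y=np.array([np.cos(a),np.sin(a),0])
for s in(1,-1):print((proj(S,np.array([.5614,-.0451,.208])+s*.0211*y)-[230,110]+.4)*5)
for z in (.094,.076,.058): print(z,(proj(S,[.563,-.0475,z])-[230,110]+.4)*5)
"
```

```text
0.201 [244.93472015 229.90703314]
0.205 [244.72653332 223.16514601]
0.209 [244.51760343 216.39919564]
0.213 [244.3079265  209.60905296]
[211.32226627 230.62600229]
[277.32220104 205.74661547]
0.094 [244.95195079 401.86859303]
0.076 [245.83773338 429.25427746]
0.058 [246.71018739 456.22788331]
```

Emit:
{"op": "servo_tool", "data": {"rows": [[[-0.04, 0.06, 3.4, 0, 0, 0.15], [-0.04, 0.06, 3.4, 0, 0, 0.15], [-0.04, 0.06, 3.4, 0, 0, 0.15], [-0.04, 0.06, 3.3, 0, 0, 0.15]]]}}

```text
clock: 2.68
position: [0.5622, -0.0491, 0.0652]
tool_rot: [-3.141, 0.0, 1.202]
force: [0.2, 0.5, -0.2]
grip_width: 0.0425
```

```bash
python3 -c "
from h import *
st()
grab('scene','scene3',(230,130,340,240),5)"
```

```text
t 2.67 p [562.2 -49.1  65.2] rpy [-1.7999e+02  1.0000e-02  6.8900e+01] F [ 0.2  0.5 -0.2] M [-0.02 -0.05  0.02] w 42.5 q [ 0.21  0.67 -0.32  1.87  0.33  0.65 -0.68]
```

View pics/scene3.png

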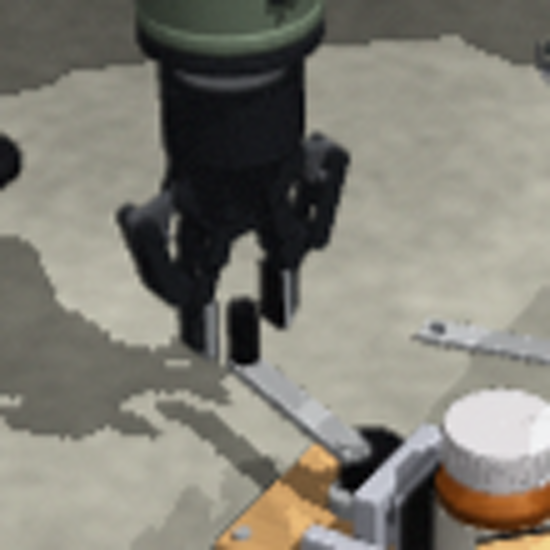

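Emit:
{"op": "servo_tool", "data": {"rows": [[[0, 0, 0, 0, 0, 0], [0, 0, 0, 0, 0, 0], [0, 0, 0, 0, 0, 0], [0, 0, 0, 0, 0, 0]]], "grip": -1, "squeeze": 30}}

```text
clock: 3.22
position: [0.5627, -0.0488, 0.0671]
tool_rot: [3.141, -0.0, 1.203]
force: [-3.0, -0.7, 4.9]
grip_width: 0.017
```

```bash
python3 -c "
from h import *
st()
grab('scene','scene4',(230,130,340,240),5)"
```

```text
t 3.23 p [562.7 -48.8  67.1] rpy [179.95  -0.    68.93] F [-3.  -0.7  4.9] M [-0.1   0.58  0.08] w 17.0 q [ 0.21  0.67 -0.32  1.87  0.33  0.65 -0.68]
```

View pics/scene4.png

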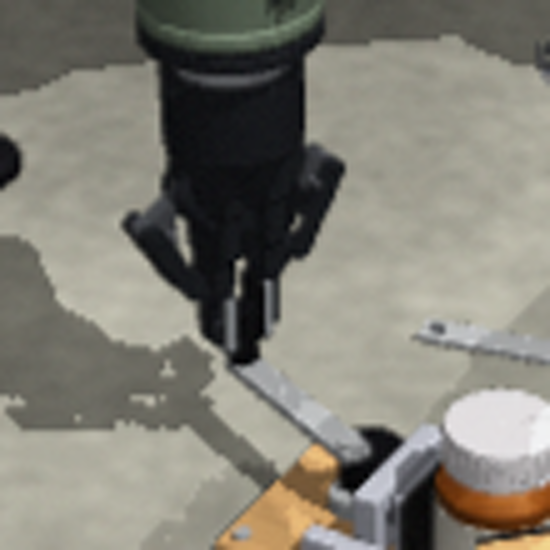

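Emit:
{"op": "servo_tool", "data": {"rows": [[[0.024, -0.7, 0, 0, 0, 4], [0.024, -0.7, 0, 0, 0, 4], [0.024, -0.7, 0, 0, 0, 4], [0.024, -0.7, 0, 0, 0, 4], [0.024, -0.7, 0, 0, 0, 4]]]}}

```text
clock: 3.9
position: [0.5333, -0.0309, 0.0671]
tool_rot: [3.14, -0.001, 0.852]
force: [1.2, -1.6, 4.0]
grip_width: 0.0166
```

```bash
python3 -c "
from h import *
st()"
```

```text
t 3.9 p [533.3 -30.9  67.1] rpy [ 1.799e+02 -6.000e-02  4.880e+01] F [ 1.2 -1.6  4. ] M [-0.4  -0.16  0.25] w 16.6 q [ 0.11  0.62 -0.23  1.96  0.24  0.59 -0.99]
```

Emit:
{"op": "servo_tool", "data": {"rows": [[[0.024, -0.7, 0, 0, 0, 4], [0.024, -0.7, 0, 0, 0, 4], [0.024, -0.7, 0, 0, 0, 4], [0.024, -0.7, 0, 0, 0, 4], [0.024, -0.7, 0, 0, 0, 4]]]}}

```text
clock: 4.53
position: [0.5112, -0.0037, 0.0671]
tool_rot: [3.141, -0.001, 0.503]
force: [-0.9, -2.2, 8.1]
grip_width: 0.0168
```

Emit:
{"op": "servo_tool", "data": {"rows": [[[0.024, -0.7, 0, 0, 0, 4], [0.024, -0.7, 0, 0, 0, 4], [0.024, -0.7, 0, 0, 0, 4], [0.024, -0.7, 0, 0, 0, 4]]]}}

```text
clock: 5.03
position: [0.5009, 0.0224, 0.067]
tool_rot: [3.141, -0.001, 0.224]
force: [-2.5, -2.7, 9.9]
grip_width: 0.0164
```

```bash
python3 -c "
from h import *
st()"
```

```text
t 5.03 p [500.9  22.4  67. ] rpy [ 1.7997e+02 -4.0000e-02  1.2810e+01] F [-2.5 -2.7  9.9] M [-0.64  0.65  0.37] w 16.4 q [-0.12  0.58 -0.05  2.05  0.06  0.51 -1.57]
```

Emit:
{"op": "servo_tool", "data": {"rows": [[[0.024, -0.7, -0.05, 0, 0, 4], [0.02, -0.52, -0.05, 0, 0, 3], [0.01, -0.35, 0, 0, 0, 2]]]}}

```text
clock: 5.4
position: [0.4985, 0.0381, 0.0673]
tool_rot: [3.141, 0.0, 0.068]
force: [-0.3, -1.9, -6.5]
grip_width: 0.0171
```

```bash
python3 -c "
from h import *
st()"
```

```text
t 5.4 p [498.5  38.1  67.3] rpy [179.99   0.     3.88] F [-0.3 -1.9 -6.5] M [-0.57  0.11  0.36] w 17.1 q [-0.19  0.58 -0.01  2.05  0.01  0.51 -1.71]
```

Emit:
{"op": "servo_tool", "data": {"rows": [[[0.005, -0.35, 0.03, 0, 0, 2], [0.005, -0.35, 0, 0, 0, 2]]]}}

```text
clock: 5.65
position: [0.4983, 0.045, 0.0672]
tool_rot: [3.141, -0.0, -0.003]
force: [3.8, -18.3, 0.9]
grip_width: 0.0169
```

Emit:
{"op": "servo_tool", "data": {"rows": [[[0.005, -0.26, 0, 0, 0, 1.5], [0, 0, 0, 0, 0, 0]]]}}

```text
clock: 5.9
position: [0.4985, 0.045, 0.0672]
tool_rot: [3.139, -0.0, -0.031]
force: [-1.5, -19.4, 2.9]
grip_width: 0.0166
```

```bash
python3 -c "
from h import *
st()
grab('scene','scene5',(255,150,365,260),6)
grab('top','top5',(190,175,310,255),6)"
```

```text
t 5.9 p [498.5  45.   67.2] rpy [ 1.7985e+02 -2.0000e-02 -1.7900e+00] F [ -1.5 -19.4   2.9] M [-4.17 -0.04  0.15] w 16.6 q [-0.23  0.58  0.02  2.05 -0.02  0.51 -1.79]
```

View pics/scene5.png

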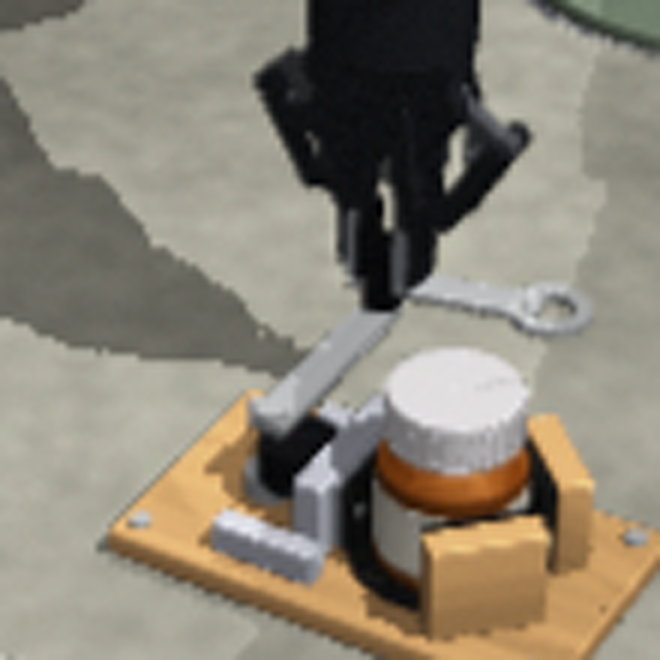

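View pics/top5.png

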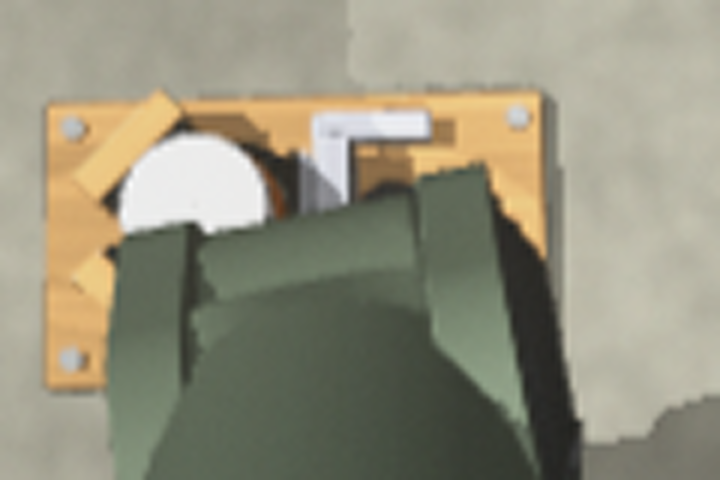

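Emit:
{"op": "servo_tool", "data": {"rows": [[[0, -0.2, 0, 0, 0, 0], [0, 0, 0, 0, 0, 0]]]}}

```text
clock: 6.25
position: [0.4985, 0.0453, 0.0672]
tool_rot: [3.137, -0.0, -0.032]
force: [0.7, -30.7, 3.1]
grip_width: 0.0172
```

```bash
python3 -c "
from h import *
st()"
```

```text
t 6.25 p [498.5  45.3  67.2] rpy [ 1.7976e+02 -1.0000e-02 -1.8600e+00] F [  0.7 -30.7   3.1] M [-6.37 -0.15  0.07] w 17.2 q [-0.23  0.58  0.02  2.05 -0.02  0.51 -1.8 ]
```

Emit:
{"op": "servo_tool", "data": {"rows": [[[0, 0.25, 0, 0, 0, 0], [0, 0.22, 0, 0, 0, 0], [0, 0, 0, 0, 0, 0]]]}}

```text
clock: 6.62
position: [0.4985, 0.0447, 0.0672]
tool_rot: [3.142, -0.001, -0.028]
force: [-0.6, -5.3, 2.1]
grip_width: 0.0164
```

Emit:
{"op": "servo_tool", "data": {"rows": [[[0, 0, 0, 0, 0, 0], [0, 0, 0, 0, 0, 0], [0, 0, 0, 0, 0, 0]]], "grip": 0}}

```text
clock: 7.0
position: [0.4983, 0.0453, 0.067]
tool_rot: [-3.141, -0.0, -0.027]
force: [-0.1, 0.2, -0.2]
grip_width: 0.0427
```

Emit:
{"op": "servo_tool", "data": {"rows": [[[0, 0, -3.0, 0, 0, 0], [0, 0, -3.0, 0, 0, 0], [0, 0, -3.0, 0, 0, 0], [0, 0, -3.0, 0, 0, 0]]], "grip": 1}}

```text
clock: 7.5
position: [0.4981, 0.0451, 0.1881]
tool_rot: [-3.141, -0.0, -0.027]
force: [-0.8, 0.5, -0.4]
grip_width: 0.0856
```

```bash
python3 -c "
from h import *
st()
grab('scene','scene6',(255,150,365,260),6)
grab('top','top6',(190,175,310,255),6)"
```

```text
t 7.5 p [498.1  45.1 188.1] rpy [-1.7999e+02 -1.0000e-02 -1.5500e+00] F [-0.8  0.5 -0.4] M [0.02 0.01 0.01] w 85.6 q [-0.23  0.38  0.03  1.97 -0.02  0.79 -1.79]
```

View pics/scene6.png

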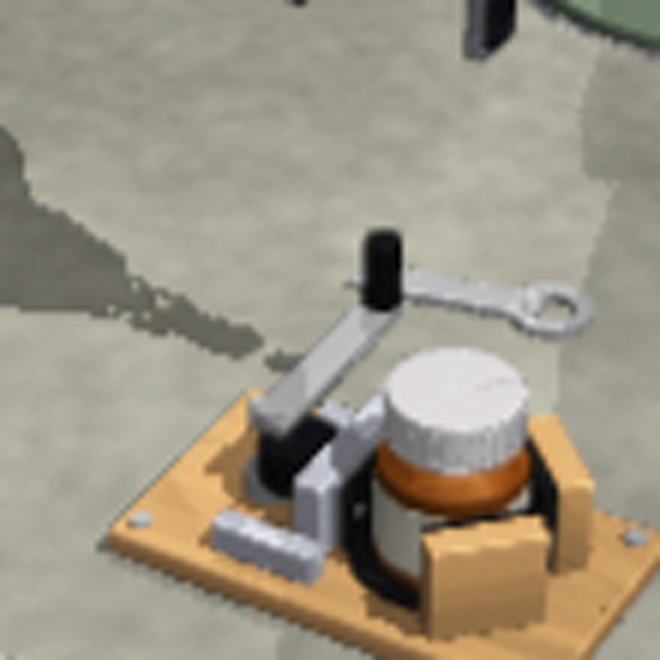

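View pics/top6.png

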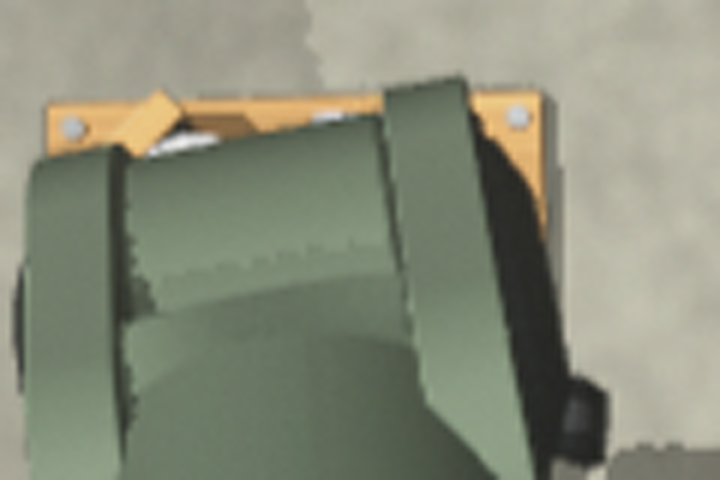

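```bash
python3 -c "
from h import *
plan([.5,-.15,.2],25,5)"
```

```text
[[[0.12, 3.9, -0.21, -0.0, -0.05, -5.31], [-0.24, 3.9, -0.21, -0.0, -0.05, -5.31], [-0.6, 3.86, -0.21, -0.0, -0.05, -5.31], [-0.96, 3.79, -0.21, -0.0, -0.05, -5.31], [-1.31, 3.68, -0.21, -0.0, -0.05, -5.31]]]
```

Emit:
{"op": "servo_tool", "data": {"rows": [[[0.12, 3.9, -0.2, 0, 0, -5.3], [-0.24, 3.9, -0.2, 0, 0, -5.3], [-0.6, 3.86, -0.2, 0, 0, -5.3], [-0.96, 3.8, -0.2, 0, 0, -5.3], [-1.3, 3.7, -0.2, 0, 0, -5.3]]]}}

```text
clock: 8.22
position: [0.4987, -0.1517, 0.1965]
tool_rot: [-3.141, 0.0, 0.438]
force: [0.5, 1.0, -0.1]
grip_width: 0.0855
```

```bash
python3 -c "
from h import *
st()
grab('scene','scene7',(275,190,365,265),8)
grab('top','top7',(190,180,290,250),8)"
```

```text
t 8.22 p [ 498.7 -151.7  196.5] rpy [-1.7997e+02  2.0000e-02  2.5120e+01] F [ 0.5  1.  -0.1] M [-0.04 -0.09 -0.01] w 85.5 q [ 0.2   0.4  -0.03  1.91  0.01  0.83 -0.96]
```

View pics/scene7.png

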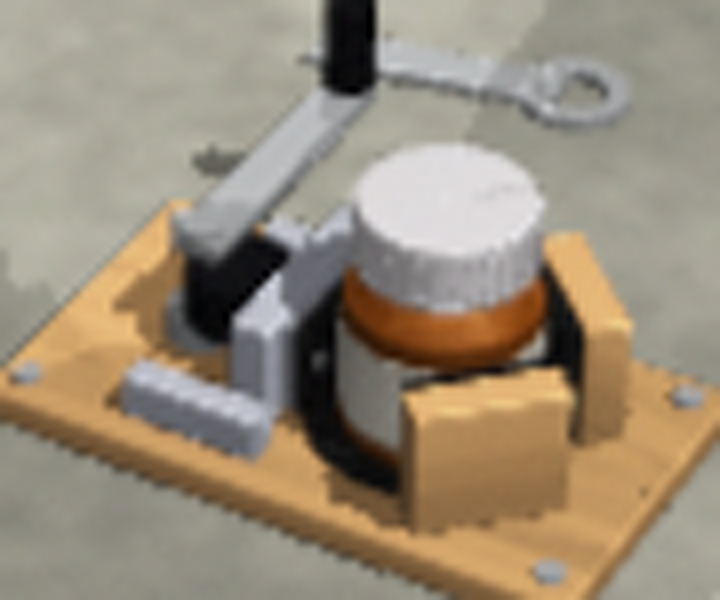

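View pics/top7.png

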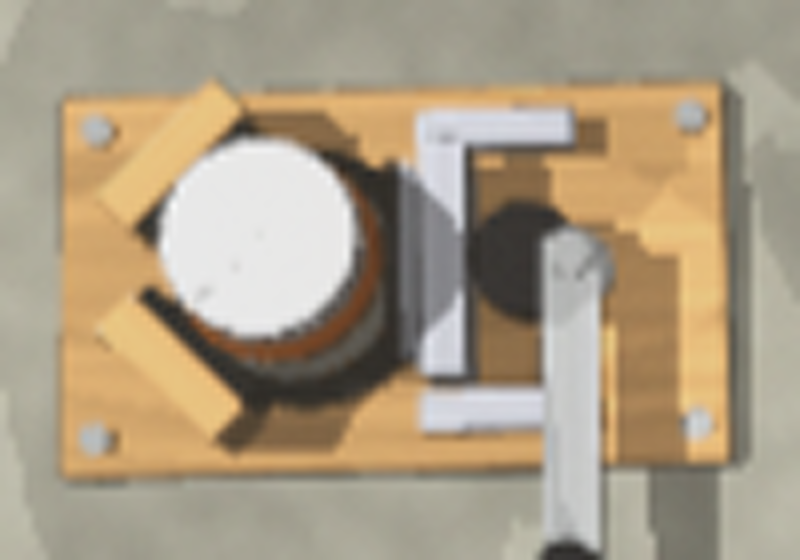

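```bash
python3 - <<'E'
from h import *
T=np.load("pics/top7.npz");S=np.load("pics/scene7.npz")
t=lambda x,y: np.array([190+x/8-.44,180+y/8-.44]); s=lambda x,y: np.array([275+x/8-.44,190+y/8-.44])
print("T",atz(T,*t(258,238),.102),"S",atz(S,*s(449,200),.102)); print(tri([T,S],[t(258,238),s(449,200)]).x)
# fit white mask
from scipy.optimize import minimize
for n,f in(("T",T),("S",S)):
    im=f["image"].astype(int); 
    hsv=cv2.cvtColor(f["image"],cv2.COLOR_RGB2HSV)
    m=((hsv[...,2]>150)&(hsv[...,1]<30)).astype(np.uint8)
    p=proj(f,[.598,.135,.09]).astype(int)
    nl,lab,stt,cen=cv2.connectedComponentsWithStats(m); l=lab[p[1],p[0]]; print(n,stt[l],cen[l])
    M=(lab==l)
    def sil(X):
        a=np.linspace(0,2*np.pi,72)
        P=[proj(f,[X[0]+.0295*np.cos(b),X[1]+.0295*np.sin(b),z]) for z in(.079,.102) for b in a]
        h=cv2.convexHull(np.float32(P))
        I=np.zeros((420*8,560*8),np.uint8) if 0 else np.zeros(M.shape,np.uint8)
        cv2.fillConvexPoly(I,np.int32(np.round(h*16)),255,cv2.LINE_AA,4); return I/255.
    r=minimize(lambda X:((sil(X)-M)**2).sum(),[.598,.135],method="Nelder-Mead",options=dict(initial_simplex=[[.598,.135],[.601,.135],[.598,.138]],xatol=1e-5))
    print(n,r.x,r.fun,M.sum())
# knob check
S5=np.load("pics/scene6.npz")
print("knobtop S6 at",atz(S5,*(np.array([255+383/6-.42,150+238/6-.42])),.094))
for b in(75,76): print(proj(S5,[.4985,.0451,.094])*1, (proj(S5,[.4985,.0451,.094])-[255,150]+.42)*6,(proj(S5,[.4985,.0451,.058])-[255,150]+.42)*6)
print("cheek",tri([T,S],[t(95,195),s(548,235)]).x,tri([T,S],[t(212,80),s(405,400)]).x,tri([T,S],[t(98,330),s(627,325)]).x)
E
python3 - <<'E'
import cv2,numpy as np
T=np.load("pics/top7.npz")["image"][195:230,200:245]
S=np.load("pics/scene7.npz")["image"][200:235,310:355]
T=cv2.createCLAHE(4,(2,2)).apply(cv2.cvtColor(T,cv2.COLOR_RGB2GRAY));S=cv2.cvtColor(S,cv2.COLOR_RGB2GRAY)
S=cv2.createCLAHE(4,(2,2)).apply(S)
f=lambda a:cv2.resize(a,None,fx=8,fy=8,interpolation=cv2.INTER_CUBIC)
cv2.imwrite("pics/c.png",np.hstack([f(T),f(S)]))
E
```

```text
T [0.59867445 0.13493899 0.102     ] S [0.59769871 0.13311943 0.102     ]
[0.59874839 0.13431479 0.1031298 ]
T [210 197  25  25 473] [221.73361522 209.04651163]
T [0.60012547 0.13596794] 76.43460207612458 473
S [   12   117   548   303 69237] [353.77611682 257.78980892]
S [0.57454909 0.12474535] 68841.57573241062 69237
knobtop S6 at [0.50332235 0.04301411 0.094     ]
[319.96812911 188.63749922] [392.32877464 234.34499531] [390.70304477 299.69246866]
[319.96812911 188.63749922] [392.32877464 234.34499531] [390.70304477 299.69246866]
cheek [0.61134506 0.17847719 0.11496128] [0.6545449  0.15314322 0.06929904] [0.57736361 0.1888268  0.06197992]
```

View pics/c.png

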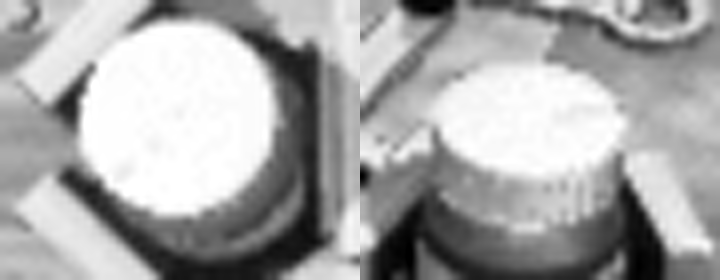

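```bash
python3 - <<'E'
from h import *
T=np.load("pics/top7.npz")
cv2.imwrite("pics/kn.png",cv2.resize(cv2.cvtColor(T["image"][200:270,225:295],cv2.COLOR_RGB2BGR),None,fx=8,fy=8,interpolation=cv2.INTER_CUBIC))
print((proj(T,[.4985,.0451,.094])-[225,200]+.44)*8)
plan([.598,.135,.17],90,7)
E
```

```text
[279.64965798 415.81757648]
[[[3.03, -3.16, 0.37, 0.0, 0.01, -9.31], [3.5, -2.63, 0.37, 0.0, 0.01, -9.31], [3.88, -2.03, 0.38, 0.0, 0.01, -9.31], [4.16, -1.37, 0.38, 0.0, 0.01, -9.31], [4.32, -0.68, 0.38, 0.0, 0.01, -9.31]]]
[[[4.38, 0.03, 0.38, 0.0, 0.01, -9.31], [4.31, 0.74, 0.38, 0.0, 0.01, -9.31]]]
```

View pics/kn.png

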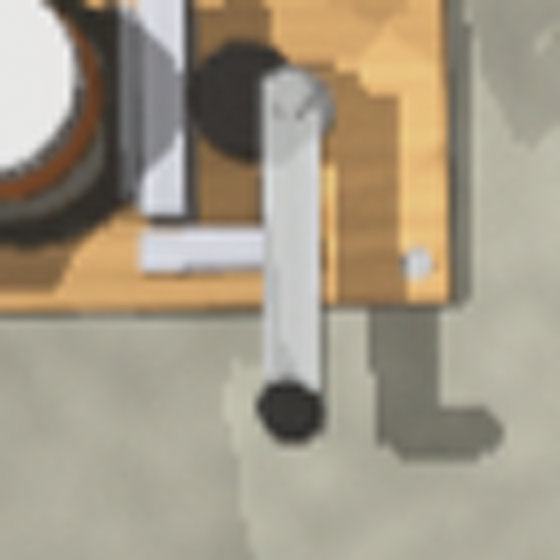

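```bash
python3 - <<'E'
from h import *
a=np.load("pics/scene5.npz")["image"];b=np.load("pics/scene6.npz")["image"];c=np.load("pics/scene7.npz")["image"]
f=lambda a:cv2.resize(cv2.cvtColor(a[195:225,290:325],cv2.COLOR_RGB2BGR),None,fx=10,fy=10,interpolation=cv2.INTER_CUBIC)
cv2.imwrite("pics/cmp.png",np.hstack([f(a),f(b)]))
g=lambda a:np.float32(cv2.cvtColor(a[202:222,296:318],cv2.COLOR_RGB2GRAY))
print(cv2.phaseCorrelate(g(a),g(b)),cv2.phaseCorrelate(g(b),g(c)))
E
```

```text
((0.5372545543526748, 0.4006300654215824), 0.6841461261113485) ((-0.03785194441926798, -0.07273294160170529), 0.9705337266127269)
```

View pics/cmp.png

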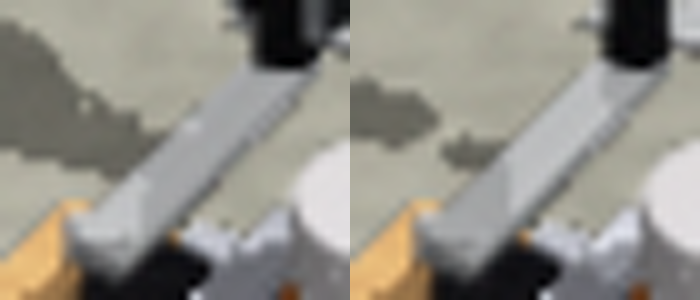

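Emit:
{"op": "servo_tool", "data": {"rows": [[[3.03, -3.16, 0.3, 0, 0, -9.3], [3.5, -2.63, 0.3, 0, 0, -9.3], [3.88, -2.03, 0.3, 0, 0, -9.3], [4.16, -1.37, 0.3, 0, 0, -9.3], [4.32, -0.68, 0.3, 0, 0, -9.3]]]}}

```text
clock: 8.95
position: [0.5698, 0.0585, 0.1814]
tool_rot: [-3.141, -0.0, 1.252]
force: [0.5, -0.1, -0.1]
grip_width: 0.0852
```

Emit:
{"op": "servo_tool", "data": {"rows": [[[4.38, 0.03, 0.3, 0, 0, -9.3], [4.31, 0.74, 0.3, 0, 0, -9.3], [0, 0, 0, 0, 0, 0]]]}}

```text
clock: 9.32
position: [0.5977, 0.1436, 0.1748]
tool_rot: [-3.14, -0.002, 1.578]
force: [-1.3, -0.2, 0.1]
grip_width: 0.0854
```

```bash
python3 - <<'E'
from h import *
st()
f=grab("scene","scene8",(270,110,370,230),5)
plan([.598,.135,.08],90,4)
E
```

```text
t 9.32 p [597.7 143.6 174.8] rpy [-1.7992e+02 -1.3000e-01  9.0400e+01] F [-1.3 -0.2  0.1] M [-0.04  0.05  0.  ] w 85.4 q [-0.1   0.58 -0.34  1.67  0.23  0.93 -0.52]
[[[-0.15, 0.01, 2.37, -0.02, -0.01, 0.04], [-0.15, 0.01, 2.37, -0.02, -0.01, 0.04], [-0.15, 0.01, 2.37, -0.02, -0.01, 0.04], [-0.15, 0.01, 2.37, -0.02, -0.01, 0.04]]]
```

View pics/scene8.png

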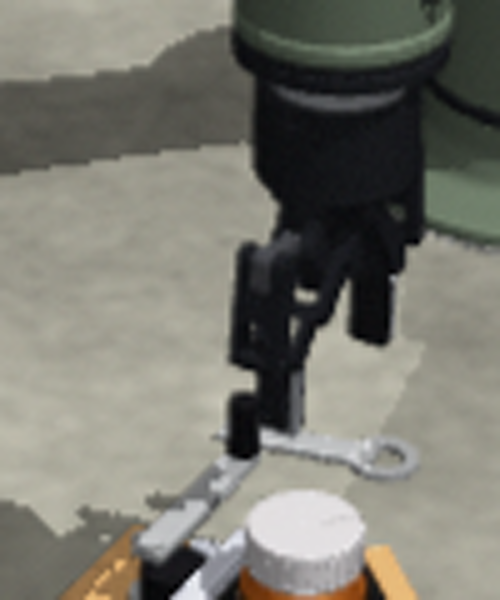

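Emit:
{"op": "servo_tool", "data": {"rows": [[[-0.43, 0, 2.2, 0, 0, 0], [-0.43, 0, 2.2, 0, 0, 0], [0, 0, 1.5, 0, 0, 0], [0, 0, 0, 0, 0, 0]]]}}

```text
clock: 9.88
position: [0.5976, 0.1304, 0.1161]
tool_rot: [-3.14, 0.0, 1.571]
force: [-0.2, 0.5, -0.0]
grip_width: 0.0853
```

```bash
python3 - <<'E'
from h import *
st()
f=grab("scene","scene9",(290,150,370,240),6)
plan([.598,.135,.074],90,3)
E
```

```text
t 9.88 p [597.6 130.4 116.1] rpy [-1.799e+02  2.000e-02  8.999e+01] F [-0.2  0.5 -0. ] M [-0.05 -0.07 -0.  ] w 85.3 q [-0.1   0.65 -0.31  1.72  0.26  0.81 -0.53]
[[[0.14, -0.0, 1.43, -0.01, 0.0, 0.0], [0.14, -0.0, 1.43, -0.01, 0.0, 0.0], [0.14, -0.0, 1.43, -0.01, 0.0, 0.0]]]
```

View pics/scene9.png

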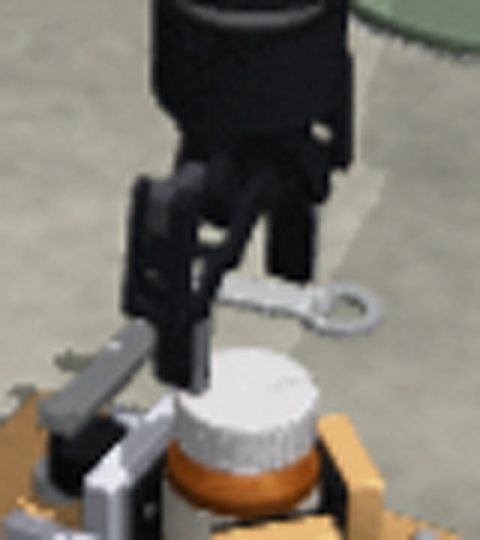

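Emit:
{"op": "servo_tool", "data": {"rows": [[[0.23, 0, 0.5, 0, 0, 0], [0.23, 0, 1.2, 0, 0, 0], [0, 0, 1.3, 0, 0, 0], [0, 0, 1.2, 0, 0, 0], [0, 0, 0, 0, 0, 0]]]}}

```text
clock: 10.55
position: [0.5976, 0.1351, 0.0737]
tool_rot: [-3.14, 0.0, 1.572]
force: [-0.4, 0.6, -0.6]
grip_width: 0.0855
```

```bash
python3 - <<'E'
from h import *
st()
f=grab("scene","scene10",(290,150,370,240),6)
f=grab("top","top10",(190,175,290,250),7)
E
```

```text
t 10.55 p [597.6 135.1  73.7] rpy [-1.7989e+02  3.0000e-02  9.0040e+01] F [-0.4  0.6 -0.6] M [-0.02  0.02 -0.04] w 85.5 q [-0.12  0.71 -0.29  1.74  0.29  0.74 -0.56]
```

View pics/scene10.png

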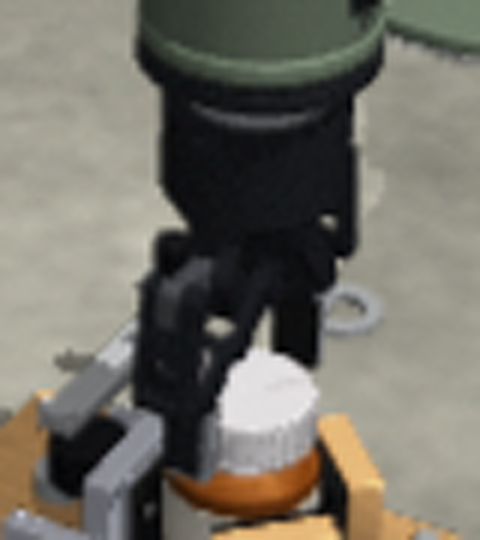

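View pics/top10.png

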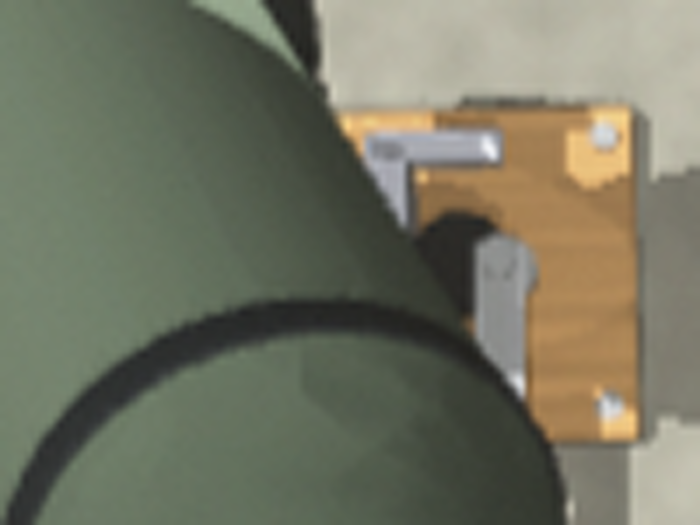

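Emit:
{"op": "servo_tool", "data": {"rows": [[[0, 0, 0, 0, 0, 0], [0, 0, 0, 0, 0, 0], [0, 0, 0, 0, 0, 0], [0, 0, 0, 0, 0, 0]]], "grip": -1, "squeeze": 20}}

```text
clock: 11.15
position: [0.5985, 0.1353, 0.0754]
tool_rot: [3.141, -0.0, 1.571]
force: [0.0, 0.3, 6.2]
grip_width: 0.0586
```

```bash
python3 - <<'E'
from h import *
st()
f=grab("scene","scene11",(290,150,370,240),6)
E
```

```text
t 11.15 p [598.5 135.3  75.4] rpy [ 1.7996e+02 -1.0000e-02  9.0040e+01] F [0.  0.3 6.2] M [-0.08  0.   -0.04] w 58.6 q [-0.12  0.71 -0.3   1.74  0.29  0.74 -0.56]
```

View pics/scene11.png

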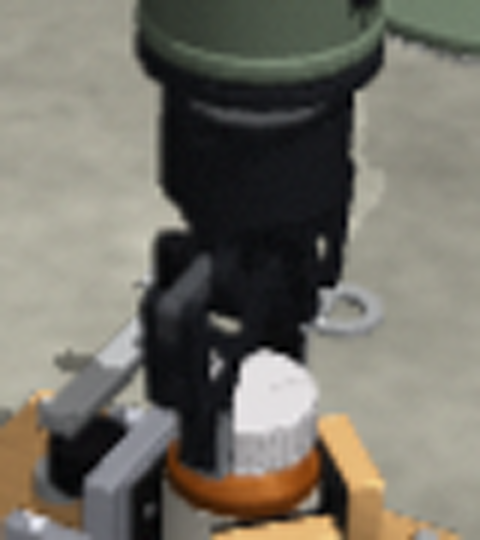

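Emit:
{"op": "servo_tool", "data": {"rows": [[[0, 0, 0, 0, 0, 0], [0, 0, 0, 0, 0, 0], [0, 0.08, 0, 0, 0, 0]]], "grip": 1}}

```text
clock: 11.58
position: [0.599, 0.1353, 0.0749]
tool_rot: [-3.141, 0.0, 1.571]
force: [-0.7, 1.2, 1.0]
grip_width: 0.0858
```

Emit:
{"op": "servo_tool", "data": {"rows": [[[0, 0, 0, 0, 0, 9], [0, 0, 0, 0, 0, 9], [0, 0, 0, 0, 0, 9], [0, 0, 0, 0, 0, 9], [0, 0, 0, 0, 0, 0]]]}}

```text
clock: 12.2
position: [0.599, 0.1355, 0.075]
tool_rot: [3.141, 0.0, 0.944]
force: [0.8, -0.1, 0.3]
grip_width: 0.085
```

Emit:
{"op": "servo_tool", "data": {"rows": [[[0, 0, 0, 0, 0, 0], [0, 0, 0, 0, 0, 0], [0, 0, 0, 0, 0, 0], [0, 0, 0, 0, 0, 0]]], "grip": -1, "squeeze": 20}}

```text
clock: 12.7
position: [0.5993, 0.1352, 0.0752]
tool_rot: [3.141, -0.0, 0.944]
force: [0.3, -0.3, 5.3]
grip_width: 0.0591
```

```bash
python3 - <<'E'
from h import *
st()
f=grab("scene","scene12",(290,150,370,240),6)
E
```

```text
t 12.7 p [599.3 135.2  75.2] rpy [ 1.7998e+02 -2.0000e-02  5.4070e+01] F [ 0.3 -0.3  5.3] M [-0.14 -0.07  0.11] w 59.1 q [-0.23  0.7  -0.13  1.74  0.13  0.71 -1.06]
```

View pics/scene12.png

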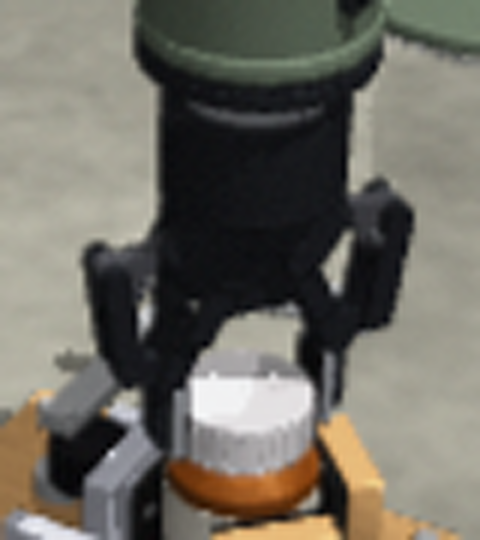

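Emit:
{"op": "servo_tool", "data": {"rows": [[[0, 0, 0, 0, 0, 0], [0, 0, 0, 0, 0, 0]]], "squeeze": 80}}

```text
clock: 13.0
position: [0.5994, 0.1351, 0.0755]
tool_rot: [3.141, -0.0, 0.943]
force: [-0.8, -1.9, 10.8]
grip_width: 0.0574
```

Emit:
{"op": "servo_tool", "data": {"rows": [[[0, 0, -0.01, 0, 0, -3], [0, 0, -0.01, 0, 0, -3], [0, 0, -0.01, 0, 0, -3], [0, 0, -0.01, 0, 0, -3]]]}}

```text
clock: 13.5
position: [0.5994, 0.1355, 0.0758]
tool_rot: [3.141, -0.001, 1.154]
force: [0.8, 0.8, 6.2]
grip_width: 0.0573
```

```bash
python3 - <<'E'
from h import *
st()
f=grab("scene","scene13",(290,150,370,240),6)
E
```

```text
t 13.5 p [599.4 135.5  75.8] rpy [ 1.7996e+02 -5.0000e-02  6.6140e+01] F [0.8 0.8 6.2] M [ 0.18 -0.12 -0.18] w 57.3 q [-0.19  0.7  -0.19  1.74  0.18  0.72 -0.89]
```

View pics/scene13.png

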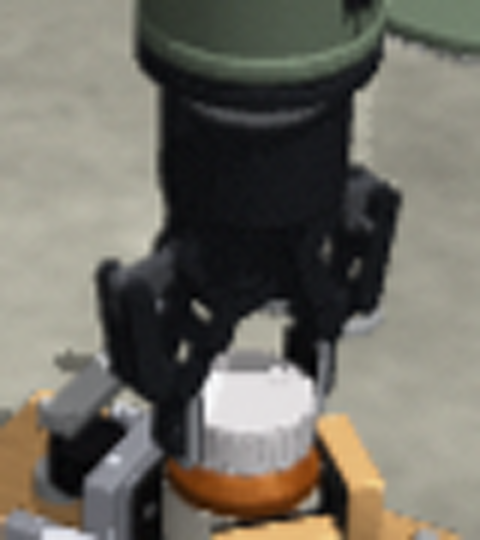

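```bash
cat >> h.py <<'E'
def cont(names,out,box=(305,195,352,245),k=7):
    L=[]
    for n in names:
        a=cv2.cvtColor(np.load(f"pics/{n}.npz")["image"],cv2.COLOR_RGB2BGR)[box[1]:box[3],box[0]:box[2]]
        g=a.astype(float); g=np.clip((g-120)*255/130,0,255) if 0 else np.clip(255*(g/255.)**2.2,0,255)
        L.append(cv2.resize(g.astype(np.uint8),None,fx=k,fy=k,interpolation=cv2.INTER_CUBIC))
    cv2.imwrite(f"pics/{out}.png",np.hstack(L))
E
python3 -c "
from h import *
cont(['scene9','scene12'],'ca');
cont(['scene9','scene13'],'cb')"
```

```text
(no output)
```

View pics/cb.png

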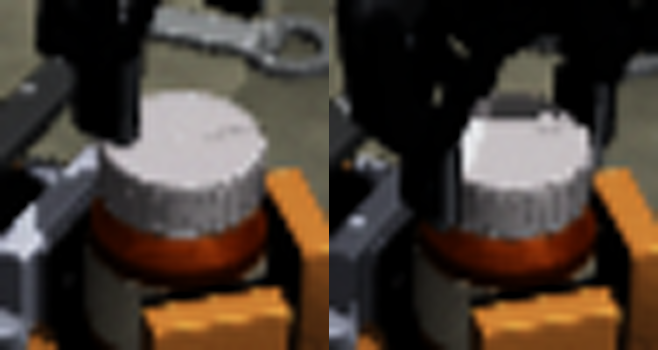

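Emit:
{"op": "servo_tool", "data": {"rows": [[[0, 0, -0.02, 0, 0, -6], [0, 0, -0.02, 0, 0, -6], [0, 0, -0.02, 0, 0, -6], [0, 0, -0.02, 0, 0, -6], [0, 0, 0, 0, 0, 0]]]}}

```text
clock: 14.18
position: [0.5993, 0.1356, 0.0765]
tool_rot: [3.141, -0.001, 1.574]
force: [2.0, 0.3, 7.3]
grip_width: 0.0575
```

```bash
python3 - <<'E'
from h import *
st()
f=grab("scene","scene14")
cont(['scene9','scene14'],'cc')
E
```

```text
t 14.18 p [599.3 135.6  76.5] rpy [ 1.7996e+02 -4.0000e-02  9.0160e+01] F [2.  0.3 7.3] M [ 0.16 -0.    0.12] w 57.5 q [-0.12  0.71 -0.3   1.73  0.29  0.74 -0.56]
```

View pics/cc.png

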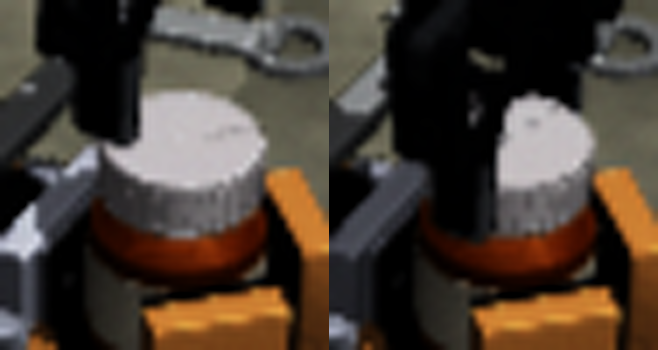

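Emit:
{"op": "servo_tool", "data": {"rows": [[[0, 0, -0.02, 0, 0, -6], [0, 0, -0.02, 0, 0, -6], [0, 0, -0.02, 0, 0, -6], [0, 0, 0, 0, 0, 0]]]}}

```text
clock: 14.72
position: [0.5991, 0.1353, 0.0769]
tool_rot: [3.141, -0.0, 1.885]
force: [1.1, 0.2, 4.5]
grip_width: 0.0573
```

Emit:
{"op": "servo_tool", "data": {"rows": [[[0, 0, -0.01, 0, 0, -3], [0, 0, -0.01, 0, 0, -3], [0, 0, 0, 0, 0, 0]]]}}

```text
clock: 15.1
position: [0.599, 0.1353, 0.077]
tool_rot: [3.142, -0.0, 1.988]
force: [0.0, 0.4, 5.0]
grip_width: 0.0573
```

Emit:
{"op": "servo_tool", "data": {"rows": [[[0, 0, -0.01, 0, 0, -3], [0, 0, -0.01, 0, 0, -3], [0, 0, 0, 0, 0, 0]]]}}

```text
clock: 15.48
position: [0.599, 0.1352, 0.0771]
tool_rot: [-3.141, -0.0, 2.093]
force: [0.6, -0.2, 3.5]
grip_width: 0.0575
```

```bash
python3 - <<'E'
from h import *
st()
f=grab("scene","scene15")
cont(['scene9','scene15'],'cd')
S=f
# predicted ridge directions: initial vs final in scene px rel. to cap top centre
c=np.array([.5993,.1353,.103])
T=np.load("pics/top7.npz");S9=np.load("pics/scene9.npz")
for nm,f,pts in(("T0",T,[(190+205/8-.44,180+293/8-.44)]),("S9",S9,[(305+(230)/7-.43,195+132/7-.43),(305+248/7-.43,195+127/7-.43)])):
    for p in pts:
        X=atz(f,*p,.103);print(nm,X,np.degrees(np.arctan2(X[1]-c[1],X[0]-c[0])))
for b in range(120,240,10):
    q=c+[.02*np.cos(np.radians(b)),.02*np.sin(np.radians(b)),0.002]
    print(b,((proj(S,q)-[305,195]+.43)*7).round())
E
```

```text
t 15.47 p [599.  135.2  77.1] rpy [-1.7999e+02 -1.0000e-02  1.1990e+02] F [ 0.6 -0.2  3.5] M [0.11 0.05 0.04] w 57.5 q [-0.03  0.73 -0.43  1.73  0.41  0.78 -0.14]
T0 [0.58208509 0.15025724 0.103     ] 139.01413008980109
S9 [0.58584725 0.14574423 0.103     ] 142.1755443694015
S9 [0.57978172 0.14976195 0.103     ] 143.46363677856752
120 [243. 138.]
130 [242. 133.]
140 [239. 127.]
150 [234. 122.]
160 [228. 117.]
170 [221. 113.]
180 [213. 109.]
190 [204. 107.]
200 [195. 105.]
210 [185. 105.]
220 [176. 105.]
230 [166. 106.]
```

View pics/cd.png

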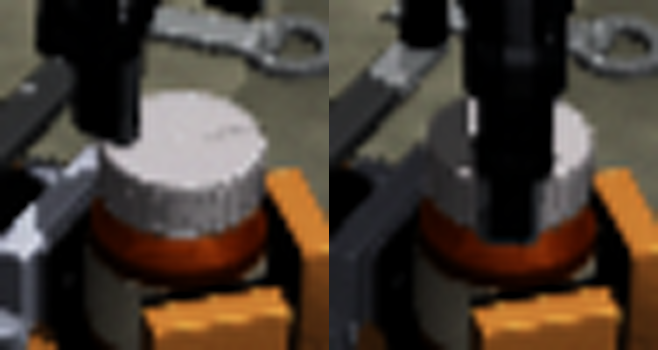

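Emit:
{"op": "servo_tool", "data": {"rows": [[[0, 0, -0.01, 0, 0, -3], [0, 0, -0.01, 0, 0, -3], [0, 0, 0, 0, 0, -1], [0, 0, 0, 0, 0, 0]]]}}

```text
clock: 16.02
position: [0.5989, 0.1352, 0.0774]
tool_rot: [-3.141, -0.0, 2.216]
force: [0.1, 0.2, 3.5]
grip_width: 0.0575
```

```bash
python3 - <<'E'
from h import *
st()
E
```

```text
t 16.02 p [598.9 135.2  77.4] rpy [-179.99   -0.    126.94] F [0.1 0.2 3.5] M [0.06 0.05 0.03] w 57.5 q [-0.01  0.73 -0.46  1.73  0.44  0.79 -0.04]
```

Emit:
{"op": "servo_tool", "data": {"rows": [[[0, 0, -0.1, 0, 0, 0], [0, 0, -0.1, 0, 0, 0], [0, 0, -0.1, 0, 0, 0], [0, 0, 0, 0, 0, 0]]]}}

```text
clock: 16.52
position: [0.599, 0.1352, 0.0804]
tool_rot: [-3.142, -0.0, 2.217]
force: [-0.5, -0.6, -0.3]
grip_width: 0.0573
```

```bash
python3 - <<'E'
from h import *
st()
f=grab("scene","scene16")
cont(['scene9','scene16'],'ce')
E
```

```text
t 16.52 p [599.  135.2  80.4] rpy [-180.     -0.    127.03] F [-0.5 -0.6 -0.3] M [-0.04  0.    0.02] w 57.3 q [-0.01  0.73 -0.46  1.72  0.43  0.79 -0.03]
```

View pics/ce.png

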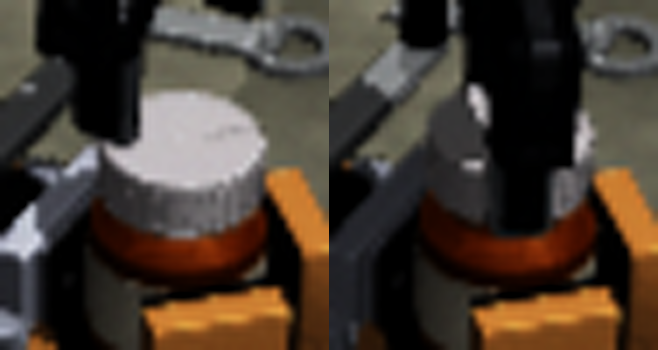

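Emit:
{"op": "servo_tool", "data": {"rows": [[[0, 0, -0.4, 0, 0, 0], [0, 0, -0.7, 0, 0, 0], [0, 0, -0.8, 0, 0, 0], [0, 0, -0.8, 0, 0, 0], [0, 0, -0.4, 0, 0, 0]]]}}

```text
clock: 17.2
position: [0.5992, 0.1353, 0.1122]
tool_rot: [3.141, 0.0, 2.217]
force: [-0.6, 0.5, -0.5]
grip_width: 0.0574
```

Emit:
{"op": "servo_tool", "data": {"rows": [[[0, 0, -0.2, 0, 0, 0], [0, 0, 0, 0, 0, 0], [0, 0, 0, 0, 0, 0], [0, 0, 0, 0, 0, 0]]]}}

```text
clock: 17.7
position: [0.5989, 0.1353, 0.1132]
tool_rot: [-3.141, -0.0, 2.217]
force: [1.1, -0.0, -0.3]
grip_width: 0.0573
```

```bash
python3 - <<'E'
from h import *
st()
f=grab("scene","scene17",(280,160,370,260),6)
f=grab("top","top17",(190,175,310,255),6)
print([((proj(np.load("pics/scene17.npz"),[.599,.1352,z])-[280,160]+.42)*6).round() for z in(.097,.117,.140)])
E
```

```text
t 17.7 p [598.9 135.3 113.2] rpy [-1.7999e+02 -1.0000e-02  1.2704e+02] F [ 1.1 -0.  -0.3] M [ 0.01  0.01 -0.01] w 57.3 q [ 0.01  0.69 -0.49  1.71  0.4   0.85 -0.01]
[array([309., 343.]), array([311., 304.]), array([313., 258.])]
```

View pics/scene17.png

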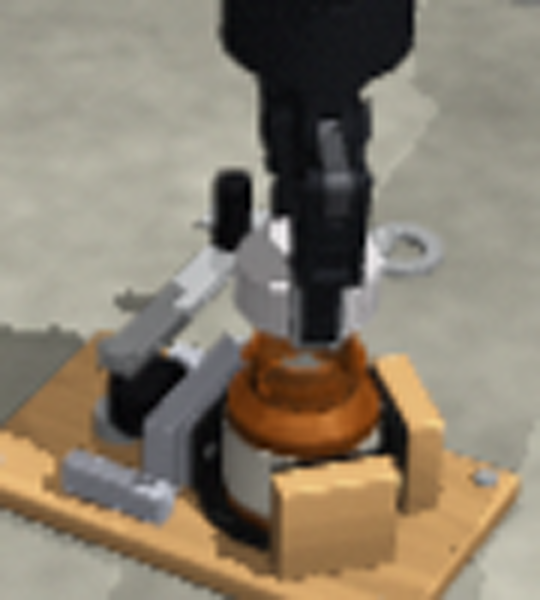

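View pics/top17.png

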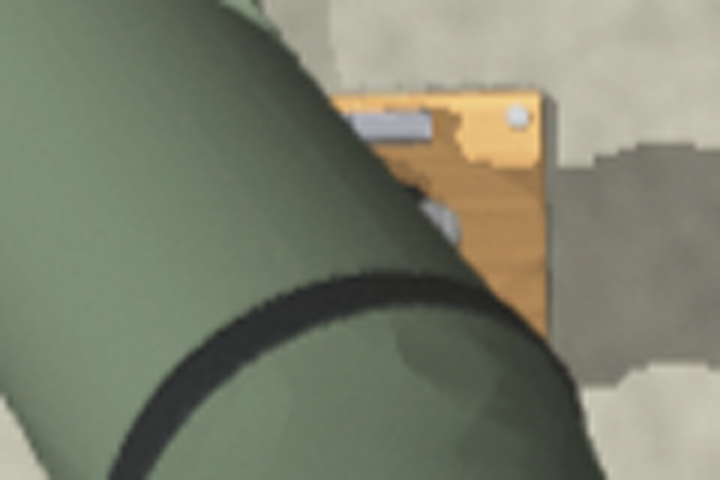

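```bash
python3 - <<'E'
from h import *
S=np.load("pics/scene17.npz")
a=np.linspace(0,2*np.pi,200)
for z in(.112,.117,.122):
    P=np.array([proj(S,[.599+.0295*np.cos(b),.1352+.0295*np.sin(b),z]) for b in a]); P=(P-[280,160]+.42)*6
    print(z,"bottom row",P[:,1].max().round(),"cols",P[:,0].min().round(),P[:,0].max().round())
s7=np.load("pics/scene7.npz")["image"];s0=np.load("pics/scene1.npz")["image"];s=S["image"]
g=lambda im,b:np.float32(cv2.cvtColor(im[b[1]:b[3],b[0]:b[2]],cv2.COLOR_RGB2GRAY))
for n,b in dict(label=(315,233,326,248),pills=(205,240,275,285),dock=(205,135,240,170),bell=(400,255,435,290),tall=(415,205,450,255),tumbler=(160,145,192,190),opener=(335,190,358,210)).items():
    print(n,np.round(cv2.phaseCorrelate(g(s7,b),g(s,b)),2) if 0 else cv2.phaseCorrelate(g(s7,b),g(s,b)),np.abs(g(s7,b)-g(s,b)).mean().round(2),np.abs(g(s0,b)-g(s,b)).mean().round(2))
f=lambda a:cv2.resize(cv2.cvtColor(a[215:262,305:355],cv2.COLOR_RGB2BGR),None,fx=7,fy=7,interpolation=cv2.INTER_CUBIC)
cv2.imwrite("pics/fin.png",np.hstack([f(s7),f(s)]))
E
```

```text
0.112 bottom row 356.0 cols 239.0 382.0
0.117 bottom row 346.0 cols 239.0 382.0
0.122 bottom row 336.0 cols 239.0 383.0
label ((-0.03679414694550687, 0.29201920412305427), 0.999146717455652) 2.3 5.18
pills ((-0.008806311002686584, 0.4446401433613225), 0.850460155952124) 11.49 8.72
dock ((-0.008453213954489058, -0.06453661053771498), 0.9715537612820849) 24.1 32.71
bell ((-0.007937993666999432, 0.02664142123187574), 0.994947675201628) 3.57 8.18
tall ((0.03676424487505514, 0.019853035866642443), 0.9950697954164611) 3.13 7.18
tumbler ((0.313325844050393, 0.34948898133868767), 0.5357338494724697) 16.97 11.37
opener ((-1.7160237892194843, 1.1521580943157037), 0.12906695604324342) 37.78 39.67
```

View pics/fin.png

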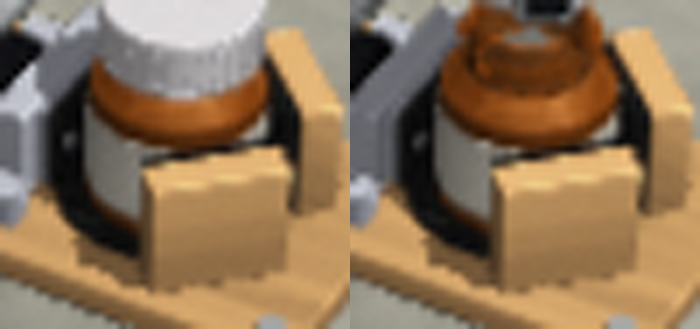

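```bash
python3 -c "
from h import *
from workcell import bot
st(); print(bot.job_done())"
```

```text
t 17.8 p [599.  135.3 113.3] rpy [-1.7999e+02 -1.0000e-02  1.2704e+02] F [ 0.3 -0.5 -0.3] M [-0.01 -0.03  0.02] w 57.2 q [ 0.01  0.69 -0.49  1.71  0.4   0.85 -0.01]
the job is handed in; nothing more can be done
None
```

I swung the lever home, unscrewed the cap, lifted it off and handed the job in at 17.8 s, still holding the cap over the jar. No verdict came back.

- **Lever:** I gripped the knob and swung it round to its hard stop. There, 2 mm more push raised the force from 19 to 31 N and moved it only 0.3 mm. After I let go, the pictures showed it had not moved visibly.
- **Unscrewing:** I centred the gripper on the cap by a light grip in two directions. With an 80 N squeeze I turned the cap 73° anticlockwise, following it up about 2 mm. That angle lies inside the 67–80° that is safe for any starting position. The cap then lifted with no resistance: the vertical force read -0.3 N, about the cap's own weight.
- **Final position:** the cap is level and still, its lower edge about 20 mm above the jar's rim (z about 0.117 m), and the picture agrees with that.
- **Jar:** its label matched before and after to about 0.3 px, with no visible turn or lift.

**Less certain:**
- The two cameras and the gripper disagreed by 2–3.5 mm on where the knob was.
- I never measured the jar's own mark, so the turn was counted from the gripper's angle. The ridge could be followed for about half the turn, until the fingers hid it.
- The comparison of the other objects was mixed. The bell, the tall jar and the watch dock showed no shift. The figures for the pill organiser and the tumbler (up to about 0.5 px) were noisier, which I put down to the arm's shadow. The bottle opener was partly hidden and could not be compared, though it could be seen lying in place. No move came near any of these objects.

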